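# Tip the steel ball from the divided caddy into the weighing bowl

### The job

Take the white divided caddy by its grip post and tip the steel ball out over the spout into the metal bowl that stands on the bench balance, keeping the rubber stopper in the caddy's other bay. Move the ball by tipping only, never with the fingers on it or on the stopper, and leave the bowl in its place on the balance. Then stand the caddy upright on the bench again and let go.

Things in the scene. Friction and masses are not known exactly. Their poses are not given: they have to be found in the camera images.
- caddy: White divided caddy, 220 g; origin: centre of underside, z up. Divider at x=0, 46 mm high. -x bay (ball): floor to x=-30, then ramp rising 20 deg to open lip at x=-78, z=22; ball rolls out when tipped 25-40 deg to -x. +x bay (stopper): 3 mm walls 46 high, to x=56. y +-28. Square grip post 22x22 mm (sides along x, y) on the divider, z 46 to 98: grasp from above. Spout starts roughly to robot. mm.
- ball_center (a point): Centre of the bare steel ball, 25 mm in diameter, 64 g, free to roll in the spout bay at the start.
- stopper: Black rubber stopper, a cone 26 mm tall, 20 mm wide at the foot and 25 mm at the top, 16 g, loose and upright in the other bay. Origin: centre of its narrow underside.
- bowl: Round metal bowl, loose, 140 mm across the rim, 45 mm high, wall 3 mm, on the round pan of a white bench balance (180 x 150 mm, fixed; pan top 55 mm above the bench, so the rim is 100 mm above it). Origin: centre of its underside; z up. A second bowl of the same kind stands on the bench itself and is not to be used.
Not all that is in view belongs to the job. Leave any blue look-alike of the caddy alone. What is shaped like the stopper but orange is not meant.

How it is judged:
On the way:
1. the ball lands in the bowl on the balance while the caddy is held tipped (angle between caddy's own z axis and vertical above 0.25 rad and height (world z) of caddy above 0.05 m and horizontal distance between ball_center and bowl below 0.055 m and z of ball_center in the frame of bowl below 0.045 m), for 0.05 s.
At the end, for the whole second after the job is handed in: The ball lies in the bowl on the balance, the bowl is upright (within 8 degrees) and within 30 mm of where it began, the caddy stands still and upright on the bench (underside within 8 mm of it, within 5 degrees) with the stopper still in its own bay (horizontal distance between ball_center and bowl below 0.055 m and z of ball_center in the frame of bowl between 0 and 0.045 m and distance of bowl from where it was at the start of the episode below 0.03 m and angle between bowl's own z axis and vertical below 0.15 rad and angle between caddy's own z axis and vertical below 0.1 rad and height (world z) of caddy between -0.005 and 0.008 m and linear speed of caddy below 0.03 m/s and x of stopper in the frame of caddy between 0 and 0.055 m and z of stopper in the frame of caddy below 0.045 m); the robot touches nothing.
It fails at once if the fingers touch the ball (contact force between the fingers and ball above 0.5 N).
It fails at once if the fingers touch the stopper (contact force between the fingers and stopper above 0.5 N).
It fails at once if the stopper leaves its bay (x of stopper in the frame of caddy below -0.01 m or x of stopper in the frame of caddy above 0.07 m or z of stopper in the frame of caddy above 0.06 m).
It also fails if it takes over 61 s, if anything falls off the work surface, if the arm or the gripper's body presses on something with over 40 N, if the wrist force passes 120 N, or if a joint passes its speed limit or range.

### The arm

A 6-joint arm with a two-finger parallel gripper is mounted at the origin on the work surface. World frame = base frame: x ahead of the robot, y to its left, z up, the work surface at z = 0. Lengths are in m, angles in rad, forces in N, time in s.
With the tool pointing down it reaches from about 0.3 to 0.85 m from the base axis. Payload 4.2 kg.
Tool frame: the origin (TCP) lies midway between the tips of the shut fingers; the grasp point (between the pads) lies 19 mm behind it; z points along the fingers, y is the line along which they close (so a half turn about z gives the same grasp; the last joint's range is limited). The gripper opens to 91 mm and grips with 3 to 60 N. Pads are 32 mm wide; open, the fingers measure 118 mm over their backs; the gripper's body (76 mm by 178 mm) begins 60 mm behind the grasp point.
Start: joints at [1.1, 0.32, 1.565, -0, 1.257, -0.02], TCP at [0.251, 0.518, 0.214] pointing down, gripper open.
Joint ranges: [-3.11, 3.11], [-0.84, 2.01], [0.21, 2.61], [-1.34, 4.49], [0.05, 2.63], [-2.56, 2.56]. Speed limits (rad/s): [2.57, 2.57, 3.14, 3.14, 3.14, 3.14].

### API

Orientations are given as [roll, pitch, yaw] about the fixed x, y, z axes, in that order (R = Rz(yaw) Ry(pitch) Rx(roll)).
In Python, from bench import observe, read_camera, camera_params, env gives the robot as it stands.
- The arm moves only by the tool move_arm, never from a script. Its arguments are lists of equal length, an entry for each row: "delta_pos": the shift along the tool's x, y, z in mm, a list of three; "rot": the turn, a rotation vector about the tool's x, y, z in rad, a list of three; "claw": the finger opening in mm, from 0 to 91.2. In form: {"delta_pos": [[dx, dy, dz], ...], "rot": [[rx, ry, rz], ...], "claw": [claw, ...]}. A call has 1 to 20 rows; each row is the pose to reach, as a shift and turn from the pose commanded when the call began, along the tool's axes at that moment; what a row does not reach only later rows make up. A row lasts 1/12 s, in which the tool goes at most 41.7 mm and 7.16 degrees, less where a joint would pass 70% of its speed; a pose out of reach is approached as far as the arm can. A call with a gripper value outside its range is refused whole. The fingers move at their own pace and stop on an object; "force" is the grip in N (left out, the last holds). Time passes only in rows, so rows that repeat a pose let the fingers close. It gives the time, the measured TCP pose, the force, the opening and the grip force at its end, in the units of the state.
- observe(): the state, without advancing time (a new reading comes with each control period).
- read_camera(name): name is "scene" or "side" or "wrist"; returns the picture (480x640x3 uint8, red, green, blue); there is no depth.
- camera_params(name): a dict with "camera_matrix" (3x3 intrinsics, pixels), "rvec" (rotation vector, rad) and "tvec" (3), from world to camera coordinates, as OpenCV has them; the wrist camera has in their place "T_tool_cam" (4x4, takes a point from camera to tool coordinates, whose origin is the TCP and whose axes are the flange's). Camera axes: x right, y down, z forward; pixel columns grow to the right and rows downward; lengths in m; the calibration is good to about 2 mm. The wrist camera is an equidistant fisheye: a pixel r from the principal point sees the ray r / f radians off the axis. A picture is of the moment at which its call begins: read the wrist's pose just before it. camera_params takes no time and is no camera call.
- env.job_done(): hands the job in; it is judged then, once.
The state is a dict: "clock": time; "qpos": joint angles; "qvel": joint speeds; "joint_efforts": joint torques, N m; "tcp_pos": TCP position; "eef_rot": TCP orientation; "contact_force": force on the tool from outside, world axes, zero at the start; "ft_torque": the same for the moment, N m; "finger_gap": finger opening in m; "gripper_force": force on a finger pad.
Only numpy, scipy, OpenCV 4.12 (cv2) and the standard library are available. Lean on these libraries where they do the work, as an engineer would, in place of code of your own. Each camera call takes 0.05 s, during which the arm holds its last target. There are 200 camera calls.

## Working session

There is one attempt and no reset: what is moved stays moved. The work goes in short steps, Python scripts to look and compute and a tool call to move; the robot and the scene stay as the last step left them, time stands still between calls to the robot, and variables do not carry over. Pictures are saved under pics/ and viewed, at most 10 in all, crops included, and the job is handed in when it is done.

Besides the shell and the picture viewer there is one more tool, called after "Emit:" by a JSON object that holds its "op" and its "data", one argument or row to a line. move_arm: Moves the arm, as the interface text tells. Its arguments: {"type":"object","properties":{"delta_pos":{"type":"array"},"rot":{"type":"array"},"claw":{"type":"array"},"force":{"type":"number"}},"required":["delta_pos","rot","claw"]}

```bash
mkdir -p pics
python3 - <<'E'
from bench import *
import cv2,numpy as np
a=read_camera("scene");b=read_camera("side")
cv2.imwrite("pics/scene.png",a[:,:,::-1]);cv2.imwrite("pics/side.png",b[:,:,::-1])
for n in("scene","side","wrist"):print(camera_params(n))
o=observe();print(o)
E
```

```text
{'camera_matrix': array([[435.03314914,   0.        , 313.43540114],
       [  0.        , 435.03314914, 240.13690695],
       [  0.        ,   0.        ,   1.        ]]), 'rvec': array([ 0.89000951,  2.3880947 , -1.23882139]), 'tvec': array([ 0.44422239, -0.15781298,  1.03338488])}
{'camera_matrix': array([[486.19039101,   0.        , 318.92191268],
       [  0.        , 486.19039101, 232.55960842],
       [  0.        ,   0.        ,   1.        ]]), 'rvec': array([ 2.06151204, -0.53828451,  0.31496632]), 'tvec': array([-0.4850111 ,  0.18396822,  0.49767377])}
{'camera_matrix': array([[371.64829954,   0.        , 323.68233186],
       [  0.        , 371.64829954, 240.62950058],
       [  0.        ,   0.        ,   1.        ]]), 'T_tool_cam': array([[-5.77267424e-04, -9.65558299e-01, -2.60186161e-01,
         7.27853999e-02],
       [ 9.99999751e-01, -4.51993031e-04, -5.41311108e-04,
        -3.49512162e-05],
       [ 4.05065101e-04, -2.60186408e-01,  9.65558320e-01,
        -1.70480438e-01],
       [ 0.00000000e+00,  0.00000000e+00,  0.00000000e+00,
         1.00000000e+00]])}
{'clock': 0.1, 'qpos': array([ 1.10000471e+00,  3.20247981e-01,  1.56552914e+00, -1.55973423e-05,
        1.25738868e+00, -1.99924965e-02]), 'qvel': array([-4.83148467e-05, -1.70342601e-03, -2.36708466e-03, -4.52380770e-04,
        1.04741931e-03, -2.33518724e-04]), 'joint_efforts': array([ 1.11263096e-03, -4.13331807e+01, -2.32510489e+01,  7.28902454e-02,
        4.22063924e-02, -6.07583274e-05]), 'tcp_pos': array([0.25032114, 0.51716881, 0.21320368]), 'eef_rot': array([-3.14001952e+00, -1.66220402e-05,  2.69079834e+00]), 'contact_force': array([ 0.05202265, -0.40802614,  0.33981522]), 'ft_torque': array([ 0.02969869, -0.00587109,  0.06160008]), 'gripper_force': 0.0, 'finger_gap': 0.09096910997385386}
```

View pics/scene.png

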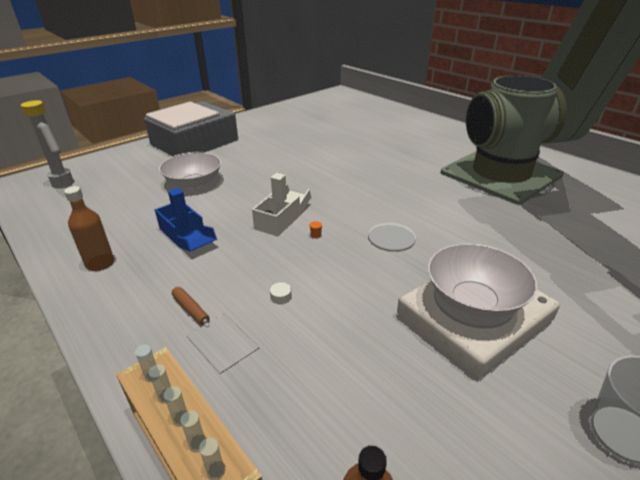

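View pics/side.png

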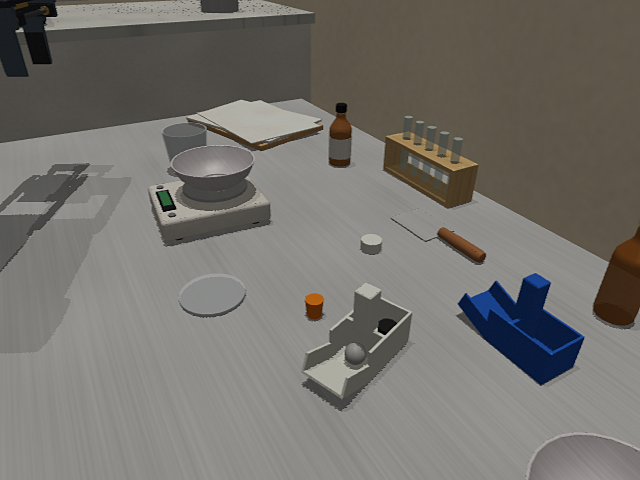

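Scene picture: the white caddy is at (280,205) with its post top near (278,178), the blue caddy at (185,220), the bowl on the balance at (482,280) and the other bowl at (190,170). Side picture: the white caddy is at (358,340), its post at (368,292), the ball at (355,353), the stopper at (387,326), the balance bowl at (213,172), the blue caddy at (525,320) and the second bowl at (590,460).
Candidates to choose from are the white caddy (358,340) or blue caddy (525,320), and the balance bowl (213,172) or bench bowl (590,460). I choose the white caddy and the balance bowl, and check that with one close crop.

Run:
```python
import cv2,numpy as np
a=cv2.imread("pics/scene.png");b=cv2.imread("pics/side.png")
def c(i,x,y,w,h,s):return cv2.resize(i[y:y+h,x:x+w],None,fx=s,fy=s,interpolation=cv2.INTER_CUBIC)
p=np.zeros((600,800,3),np.uint8)
p[:300,:400]=c(a,245,165,80,60,5); p[:300,400:800]=c(a,420,240,133,100,3.01)[:300,:400]
p[300:,:400]=c(b,297,280,133,100,3.01)[:300,:400]; p[300:,400:]=c(b,145,130,133,100,3.01)[:300,:400]
cv2.imwrite("pics/crop.png",p)
```

```text
(no output)
```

View pics/crop.png

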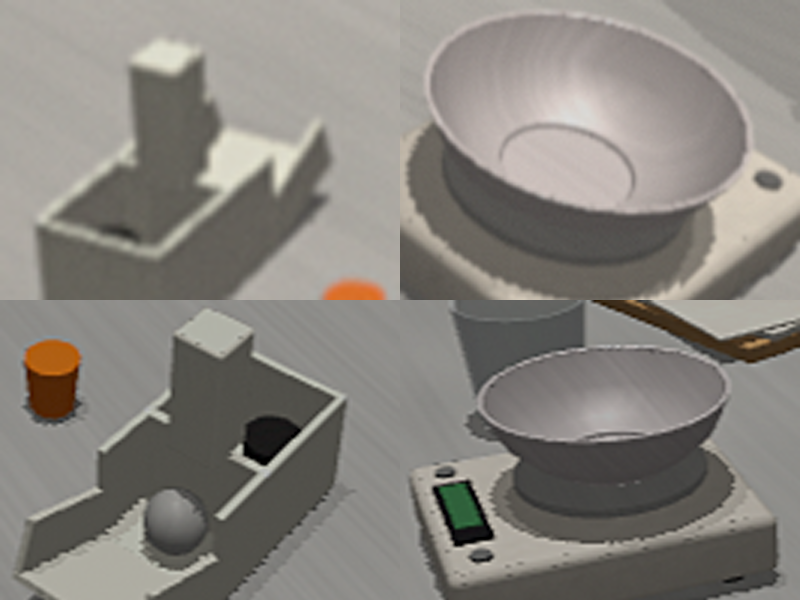

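The crop confirms the white caddy with the grey ball in the spout bay and the black stopper in the other bay, and the bowl on the balance. Next I fit poses from keypoints.

```bash
cat > fit.py <<'E'
from bench import *
import cv2,numpy as np
from scipy.optimize import least_squares
P={n:camera_params(n) for n in("scene","side")}
def proj(n,X):
    p=P[n];return cv2.projectPoints(np.float64(X).reshape(-1,3),p["rvec"],p["tvec"],p["camera_matrix"],None)[0][:,0]
S=lambda x,y:(297+x/3.01,280+(y-300)/3.01)
C=lambda x,y:(245+x/5,165+y/5)
kp=[("side",(0,0,98),S(213,334)),("scene",(0,0,98),C(167,56)),
("side",(56,-28,46),S(345,400)),("scene",(56,28,46),C(157,255)),("scene",(56,-28,46),C(38,225)),("side",(-78,28,22),S(18,577))]
def f(q):
    c,s=np.cos(q[2]),np.sin(q[2]);r=[]
    for n,X,u in kp:
        X=np.array(X)/1000;r+=list(proj(n,[c*X[0]-s*X[1]+q[0],s*X[0]+c*X[1]+q[1],X[2]])[0]-u)
    return r
best=min((least_squares(f,[.6,0,y]) for y in(0,1.5,3,-1.5)),key=lambda z:z.cost)
print("caddy",best.x,np.round(best.fun,1))
t=np.linspace(0,6.283,200)
def g(q):
    X=np.c_[q[0]+.07*np.cos(t),q[1]+.07*np.sin(t),.1+0*t]
    a=proj("scene",X);b=proj("side",X)
    return np.r_[a.min(0)-[420+27/3.01,240+10/3.01],a.max(0)-[420+351/3.01,240+213/3.01],b.min(0)-[145+78/3.01,130+46/3.01],b.max(0)[0]-(145+331/3.01)]
z=least_squares(g,[.5,0]);print("bowl",z.x,np.round(z.fun,1))
E
python3 fit.py
```

```text
caddy [ 0.50747186 -0.19343326  0.39719458] [ 0.5 -1.1 -0.8 -2.2 -0.  -1.8  0.5 -1.5 -0.9 -2.3 -0.7 -0. ]
bowl [0.4811725  0.22670765] [-1.4 -0.8  1.5 -0.4 -0.2 -1.5  0.5]
```

```bash
cat > h.py <<'E'
from bench import *
import numpy as np
from scipy.spatial.transform import Rotation as R
def delta(pos,Rt,R0=None,p0=None):
    o=observe();R0=R0 or R.from_euler("xyz",o["eef_rot"]);p0=o["tcp_pos"] if p0 is None else p0
    return np.round(R0.inv().apply(np.array(pos)-p0)*1000,1),np.round((R0.inv()*Rt).as_rotvec(),3)
def down(ay): # tool z down, tool y at azimuth ay
    return R.from_euler("xyz",[np.pi,0,ay+np.pi/2])
E
python3 -c "
from h import *
print(delta([.507,-.193,.215],down(.397)))"
```

```text
(array([-540.4, -527.4,   -1. ]), array([-0.002,  0.001,  0.723]))
```

Emit:
{"op": "move_arm", "data": {
  "delta_pos": [
    [-540,-527,-2],
    [-540,-527,-2],
    [-540,-527,-2],
    [-540,-527,-2],
    [-540,-527,-2],
    [-540,-527,-2],
    [-540,-527,-2],
    [-540,-527,-2],
    [-540,-527,-2],
    [-540,-527,-2],
    [-540,-527,-2],
    [-540,-527,-2],
    [-540,-527,-2],
    [-540,-527,-2],
    [-540,-527,-2],
    [-540,-527,-2],
    [-540,-527,-2],
    [-540,-527,-2],
    [-540,-527,-2],
    [-540,-527,-2]
  ],
  "rot": [
    [0,0,0.723],
    [0,0,0.723],
    [0,0,0.723],
    [0,0,0.723],
    [0,0,0.723],
    [0,0,0.723],
    [0,0,0.723],
    [0,0,0.723],
    [0,0,0.723],
    [0,0,0.723],
    [0,0,0.723],
    [0,0,0.723],
    [0,0,0.723],
    [0,0,0.723],
    [0,0,0.723],
    [0,0,0.723],
    [0,0,0.723],
    [0,0,0.723],
    [0,0,0.723],
    [0,0,0.723]
  ],
  "claw": [60,60,60,60,60,60,60,60,60,60,60,60,60,60,60,60,60,60,60,60],
  "force": 40
}}

```text
clock: 1.77
tcp_pos: [0.5071, -0.1941, 0.2149]
eef_rot: [-3.141, -0.001, 1.964]
contact_force: [0.4, 0.6, -0.1]
finger_gap: 0.0601
gripper_force: 0.0
```

Run:
```python
from h import *
import cv2
o=observe();print(o["tcp_pos"],o["eef_rot"],o["qpos"])
np.savez("w1.npz",p=o["tcp_pos"],r=o["eef_rot"])
cv2.imwrite("pics/w1.png",read_camera("wrist")[:,:,::-1])
```

```text
[ 0.50714204 -0.19410519  0.21492597] [-3.14059268e+00 -9.86466554e-04  1.96424197e+00] [-3.86720037e-01  2.69434361e-01  1.63445702e+00 -2.32547790e-06
  1.23910592e+00 -7.80165411e-01]
```

View pics/w1.png

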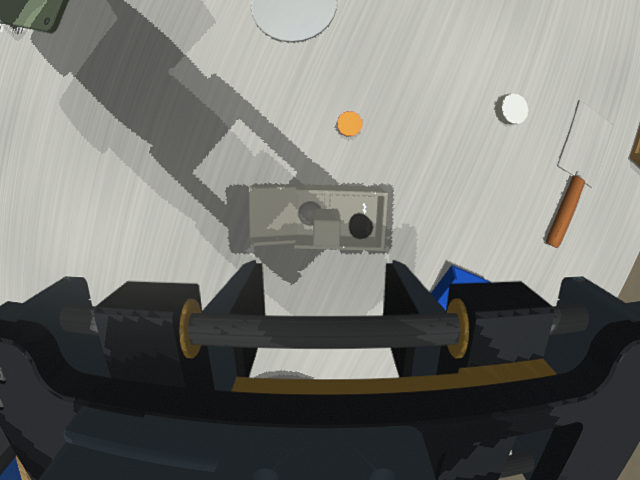

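The wrist view shows the caddy aligned with the image, its post near (326,233), the ball at (310,213) and the stopper at (360,226). I'll overlay the model to correct the estimate.

```bash
cat > wr.py <<'E'
from h import *
import cv2
p=camera_params("wrist");K=p["camera_matrix"];T=p["T_tool_cam"]
def wproj(X,pos,rot):
    Xt=R.from_euler("xyz",rot).inv().apply(np.atleast_2d(X)-pos)
    Xc=(Xt-T[:3,3])@T[:3,:3]
    return cv2.fisheye.projectPoints(Xc[:,None],np.zeros(3),np.zeros(3),K,np.zeros(4))[0][:,0]
def cad(q,X):
    return R.from_euler("z",q[2]).apply(np.atleast_2d(X)/1000.)+[q[0],q[1],0]
E
cat > ov.py <<'E'
from wr import *
d=np.load("w1.npz");q=[.5075,-.1934,.397]
im=cv2.imread("pics/w1.png")[150:290,210:430];im=cv2.resize(im,None,fx=3.6,fy=3.6,interpolation=cv2.INTER_CUBIC)
def poly(L,c):
    u=(wproj(cad(q,np.float64(L)),d["p"],d["r"])-[210,150])*3.6;print(np.round(u/3.6+[210,150],1).tolist())
    cv2.polylines(im,[np.int32(u)],True,c,1)
poly([(-11,-11,98),(11,-11,98),(11,11,98),(-11,11,98)],(0,0,255))
poly([(0,-28,46),(56,-28,46),(56,28,46),(0,28,46)],(0,255,0))
poly([(-78,-28,22),(-78,28,22)],(255,0,0))
cv2.imwrite("pics/ov1.png",im)
E
python3 ov.py
```

```text
[[310.8, 247.8], [338.1, 247.7], [338.2, 221.0], [310.4, 221.1]]
[[324.4, 249.7], [382.8, 249.5], [384.7, 191.4], [324.2, 191.2]]
[[248.6, 243.3], [246.0, 189.1]]
```

View pics/ov1.png

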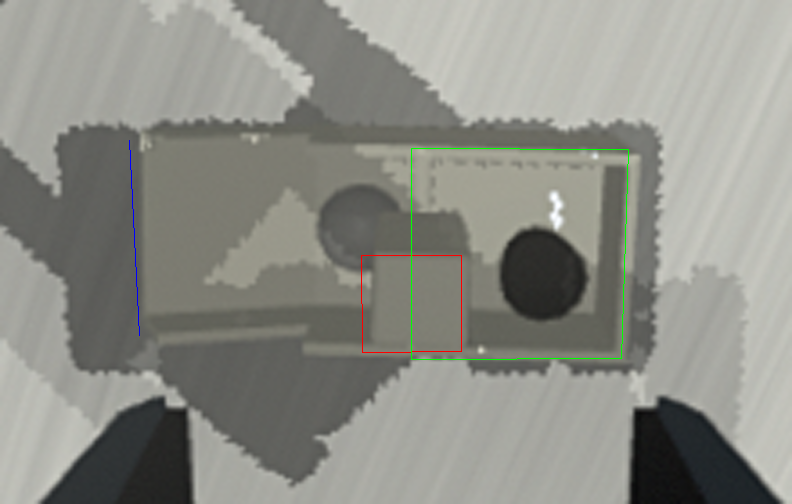

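The overlay sits 2 to 3 mm too low in caddy x and about 0.02 rad off in yaw. I'll correct both and descend.

```bash
python3 -c "
from h import *
print(delta([.5097,-.1925,.061],down(.38)))"
```

```text
(array([ -1.6,   3.1, 154.1]), array([-0.001, -0.002,  0.015]))
```

Emit:
{"op": "move_arm", "data": {
  "delta_pos": [
    [-1.6,3,30],
    [-1.6,3,60],
    [-1.6,3,90],
    [-1.6,3,115],
    [-1.6,3,135],
    [-1.6,3,148],
    [-1.6,3,154],
    [-1.6,3,154],
    [-1.6,3,154],
    [-1.6,3,154],
    [-1.6,3,154],
    [-1.6,3,154],
    [-1.6,3,154],
    [-1.6,3,154],
    [-1.6,3,154],
    [-1.6,3,154],
    [-1.6,3,154],
    [-1.6,3,154]
  ],
  "rot": [
    [0,0,0.015],
    [0,0,0.015],
    [0,0,0.015],
    [0,0,0.015],
    [0,0,0.015],
    [0,0,0.015],
    [0,0,0.015],
    [0,0,0.015],
    [0,0,0.015],
    [0,0,0.015],
    [0,0,0.015],
    [0,0,0.015],
    [0,0,0.015],
    [0,0,0.015],
    [0,0,0.015],
    [0,0,0.015],
    [0,0,0.015],
    [0,0,0.015]
  ],
  "claw": [60,60,60,60,60,60,60,60,50,40,30,20,15,15,15,15,15,15],
  "force": 40
}}

```text
clock: 3.32
tcp_pos: [0.5101, -0.1926, 0.0623]
eef_rot: [-3.141, 0.0, 1.953]
contact_force: [-3.0, -1.7, 5.2]
finger_gap: 0.0216
gripper_force: 40.0
```

Emit:
{"op": "move_arm", "data": {
  "delta_pos": [
    [0,0,-6],
    [0,0,-18],
    [0,0,-34],
    [0,0,-52],
    [0,0,-72],
    [0,0,-92],
    [0,0,-112],
    [2,1.2,-128],
    [6,3.6,-140],
    [12,7,-146],
    [20,12,-148],
    [30,18,-148],
    [42,25,-148],
    [56,33.3,-148],
    [72,42.8,-148],
    [89,53,-148],
    [107,63.7,-148],
    [125,74.4,-148],
    [143,85,-148],
    [161,95.8,-148]
  ],
  "rot": [
    [0,0,0],
    [0,0,0],
    [0,0,0],
    [0,0,0],
    [0,0,0],
    [0,0,0],
    [0,0,0],
    [0,0,0],
    [0,0,0],
    [0,0,0],
    [0,0,0],
    [0,0,0],
    [0,0,0],
    [0,0,0],
    [0,0,0],
    [0,0,0],
    [0,0,0],
    [0,0,0],
    [0,0,0],
    [0,0,0]
  ],
  "claw": [15,15,15,15,15,15,15,15,15,15,15,15,15,15,15,15,15,15,15,15],
  "force": 40
}}

```text
clock: 4.98
tcp_pos: [0.5384, -0.0051, 0.2085]
eef_rot: [-3.139, -0.002, 1.953]
contact_force: [0.2, -1.2, -2.8]
finger_gap: 0.0219
gripper_force: 40.0
```

Emit:
{"op": "move_arm", "data": {
  "delta_pos": [
    [18,10.7,0],
    [36,21.4,0],
    [54,32.1,0],
    [72,42.8,0],
    [90,53.5,0],
    [108,64.2,0],
    [126,75,0],
    [144,85.7,0],
    [160,95.2,0],
    [175,104.1,0],
    [189,112.4,0],
    [201,119.6,0],
    [212,126.1,0],
    [221,131.5,0],
    [228,135.6,0],
    [233,138.6,0],
    [236,140.4,0],
    [238,141.6,0],
    [239,142.2,0],
    [239,142.2,0]
  ],
  "rot": [
    [0,0,0],
    [0,0,0],
    [0,0,0],
    [0,0,0],
    [0,0,0],
    [0,0,0],
    [0,0,0],
    [0,0,0],
    [0,0,0],
    [0,0,0],
    [0,0,0],
    [0,0,0],
    [0,0,0],
    [0,0,0],
    [0,0,0],
    [0,0,0],
    [0,0,0],
    [0,0,0],
    [0,0,0],
    [0,0,0]
  ],
  "claw": [15,15,15,15,15,15,15,15,15,15,15,15,15,15,15,15,15,15,15,15],
  "force": 40
}}

```text
clock: 6.65
tcp_pos: [0.5821, 0.2673, 0.21]
eef_rot: [3.142, 0.0, 1.952]
contact_force: [-0.4, -0.4, -2.3]
finger_gap: 0.0218
gripper_force: 40.0
```

Run:
```python
from h import *
import cv2
o=observe();print(o["tcp_pos"],o["eef_rot"],o["qpos"],o["finger_gap"])
s=read_camera("side")[40:260,80:400];w=read_camera("wrist")[100:340,160:480]
w=cv2.resize(w,(400,300));s=cv2.resize(s,(400,275))
p=np.zeros((300,800,3),np.uint8);p[:275,:400]=s;p[:,400:]=w
cv2.imwrite("pics/pre.png",p[:,:,::-1])
```

```text
[0.58213151 0.26727437 0.21001526] [3.14158526e+00 4.87807748e-05 1.95241045e+00] [ 4.12492491e-01  4.26089967e-01  1.40963736e+00 -5.07566945e-05
  1.30585945e+00  3.08916622e-02] 0.02175220775175737
```

View pics/pre.png

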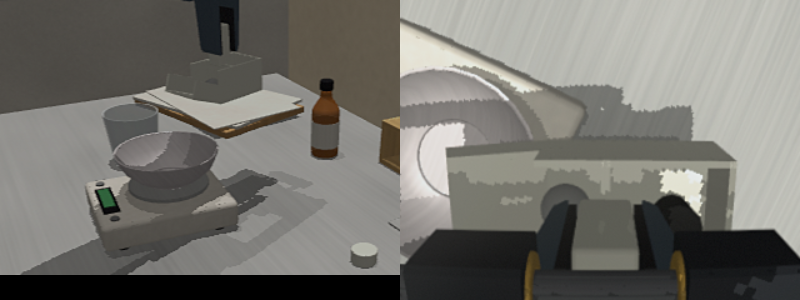

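The caddy is held level beside the bowl; in the wrist half the ball is at (565,200) and the stopper at (680,215). I'll check the bowl's place against the wrist view and compute the tilt moves.

```bash
cat > pour.py <<'E'
from wr import *
o=observe();B=np.array([.481,.227])
print("bowl floor pred",wproj([[*B,.058]],o["tcp_pos"],o["eef_rot"]),"seen ~(200,226)")
psi=o["eef_rot"][2]-np.pi/2;ux=np.array([np.cos(psi),np.sin(psi),0])
L=np.array([*B,.140])+.030*ux
R0=R.from_euler("xyz",o["eef_rot"])
for th in (0,5,10,14,18,22,26,30,34,38):
    Rc=R.from_euler("z",psi)*R.from_euler("y",-np.radians(th))
    t=L-Rc.apply([-.078,0,-.040]);print(th,round(np.radians(th),3),np.round(R0.inv().apply(t-o["tcp_pos"])*1000,1))
E
python3 pour.py
```

```text
bowl floor pred [[205.38420345 225.3661326 ]] seen ~(200,226)
0 0.0 [ 0.5 -0.7 30. ]
5 0.087 [ 0.5 -4.5 23.4]
10 0.175 [ 0.5 -8.9 17.1]
14 0.244 [  0.5 -12.7  12.4]
18 0.314 [  0.5 -16.9   7.9]
22 0.384 [  0.5 -21.4   3.7]
26 0.454 [  0.5 -26.2  -0.1]
30 0.524 [  0.5 -31.2  -3.6]
34 0.593 [  0.5 -36.4  -6.7]
38 0.663 [  0.5 -41.9  -9.5]
```

Emit:
{"op": "move_arm", "data": {
  "delta_pos": [
    [0.5,-1,10],
    [0.5,-1,20],
    [0.5,-1,28],
    [0.5,-2.5,27],
    [0.5,-4.5,23.4],
    [0.5,-6.7,20],
    [0.5,-8.9,17],
    [0.5,-10.8,14.7],
    [0.5,-12.7,12.4],
    [0.5,-14.8,10],
    [0.5,-16.9,8],
    [0.5,-19,5.8],
    [0.5,-21.4,3.7],
    [0.5,-23.8,1.8],
    [0.5,-26.2,0],
    [0.5,-28.7,-2],
    [0.5,-31.2,-3.6],
    [0.5,-31.2,-3.6],
    [0.5,-31.2,-3.6],
    [0.5,-31.2,-3.6]
  ],
  "rot": [
    [0,0,0],
    [0,0,0],
    [0,0,0],
    [-0.044,0,0],
    [-0.087,0,0],
    [-0.131,0,0],
    [-0.175,0,0],
    [-0.21,0,0],
    [-0.244,0,0],
    [-0.279,0,0],
    [-0.314,0,0],
    [-0.349,0,0],
    [-0.384,0,0],
    [-0.419,0,0],
    [-0.454,0,0],
    [-0.489,0,0],
    [-0.524,0,0],
    [-0.524,0,0],
    [-0.524,0,0],
    [-0.524,0,0]
  ],
  "claw": [15,15,15,15,15,15,15,15,15,15,15,15,15,15,15,15,15,15,15,15],
  "force": 40
}}

```text
clock: 8.42
tcp_pos: [0.5531, 0.2564, 0.2133]
eef_rot: [2.618, -0.0, 1.953]
contact_force: [0.5, -0.1, -1.2]
finger_gap: 0.0221
gripper_force: 40.0
```

Run:
```python
from h import *
import cv2
o=observe();print(o["tcp_pos"],o["eef_rot"],o["qpos"],o["finger_gap"])
s=read_camera("scene")[190:370,390:630];w=read_camera("wrist")[100:340,160:480]
w=cv2.resize(w,(400,300));s=cv2.resize(s,(400,300))
cv2.imwrite("pics/pour.png",np.hstack([s,w])[:,:,::-1])
```

```text
[0.55312588 0.25639417 0.21331058] [ 2.61836435e+00 -4.93451882e-05  1.95273878e+00] [ 0.42777077  0.14904551  1.92016567 -0.04372563  0.55003207  0.07701146] 0.022131946569627293
```

View pics/pour.png

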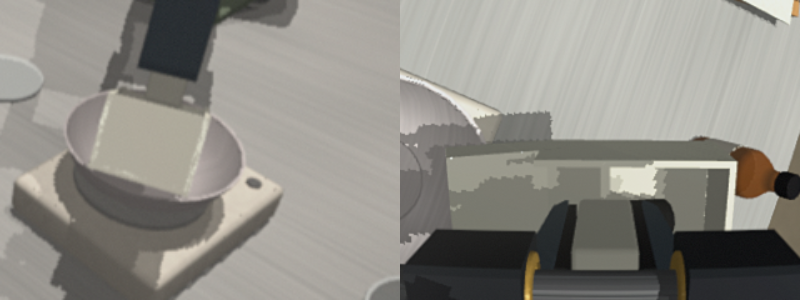

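The spout bay looks empty in the wrist half and the load has dropped. I'll hold the tilt briefly, then back up and level.

Emit:
{"op": "move_arm", "data": {
  "delta_pos": [
    [0,0,0],
    [0,0,0],
    [0,0,0],
    [0,0,0],
    [0,0,0],
    [2,6,-2],
    [2,14,-4],
    [2,22,-6],
    [2,30,-8],
    [2,38,-10],
    [2,46,-12],
    [2,54,-15],
    [2,54,-15],
    [2,54,-15],
    [2,54,-15]
  ],
  "rot": [
    [0,0,0],
    [0,0,0],
    [0,0,0],
    [0,0,0],
    [0,0,0],
    [0.05,0,0],
    [0.12,0,0],
    [0.2,0,0],
    [0.29,0,0],
    [0.37,0,0],
    [0.44,0,0],
    [0.49,0,0],
    [0.515,0,0],
    [0.524,0,0],
    [0.524,0,0]
  ],
  "claw": [15,15,15,15,15,15,15,15,15,15,15,15,15,15,15],
  "force": 40
}}

```text
clock: 9.77
tcp_pos: [0.5892, 0.2731, 0.2528]
eef_rot: [-3.142, -0.0, 1.953]
contact_force: [0.4, 0.7, -1.9]
finger_gap: 0.0213
gripper_force: 40.0
```

Run:
```python
from h import *
import cv2
o=observe();print(o["tcp_pos"],o["eef_rot"],o["qpos"],o["finger_gap"])
s=read_camera("scene")[190:370,390:630];w=read_camera("wrist")[100:340,120:440]
w=cv2.resize(w,(400,300));s=cv2.resize(s,(400,300))
cv2.imwrite("pics/after.png",np.hstack([s,w])[:,:,::-1])
```

```text
[0.58918189 0.27305512 0.25283846] [-3.14150989e+00 -6.13648732e-05  1.95271425e+00] [4.16237466e-01 4.20882564e-01 1.31148048e+00 6.50144126e-05
 1.40931022e+00 3.43090836e-02] 0.02127903884161788
```

View pics/after.png

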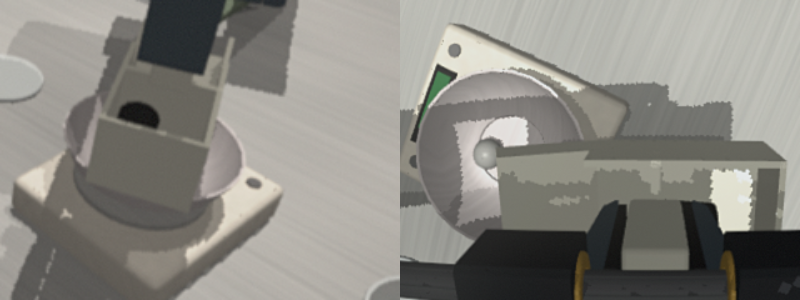

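Ball in the bowl at (487,153) in the wrist half; stopper still in its bay at (138,115) in the scene half. I'll carry the caddy back to its first place.

Emit:
{"op": "move_arm", "data": {
  "delta_pos": [
    [-8,-4.9,0],
    [-22,-13.5,0],
    [-42,-25.7,0],
    [-66,-40.5,0],
    [-92,-56.4,0],
    [-118,-72.3,0],
    [-144,-88.3,0],
    [-170,-104.2,0],
    [-196,-120.1,0],
    [-222,-136,0],
    [-248,-152,0],
    [-274,-168,0],
    [-300,-184,0],
    [-324,-198.6,0],
    [-347,-212.7,0],
    [-367,-225,0],
    [-383,-234.7,0],
    [-394,-241.5,0],
    [-401,-245.8,0],
    [-403,-247,0]
  ],
  "rot": [
    [0,0,0],
    [0,0,0],
    [0,0,0],
    [0,0,0],
    [0,0,0],
    [0,0,0],
    [0,0,0],
    [0,0,0],
    [0,0,0],
    [0,0,0],
    [0,0,0],
    [0,0,0],
    [0,0,0],
    [0,0,0],
    [0,0,0],
    [0,0,0],
    [0,0,0],
    [0,0,0],
    [0,0,0],
    [0,0,0]
  ],
  "claw": [15,15,15,15,15,15,15,15,15,15,15,15,15,15,15,15,15,15,15,15],
  "force": 40
}}

```text
clock: 11.53
tcp_pos: [0.5087, -0.1944, 0.2538]
eef_rot: [3.141, 0.0, 1.951]
contact_force: [0.3, -0.0, -2.8]
finger_gap: 0.0221
gripper_force: 40.0
```

Emit:
{"op": "move_arm", "data": {
  "delta_pos": [
    [0,0,10],
    [0,0,30],
    [0,0,55],
    [0,0,80],
    [0,0,105],
    [0,0,130],
    [0,0,150],
    [0,0,165],
    [0,0,174],
    [0,0,180],
    [0,0,184],
    [0,0,186],
    [0,0,188],
    [0,0,188],
    [0,0,188],
    [0,0,188]
  ],
  "rot": [
    [0,0,0],
    [0,0,0],
    [0,0,0],
    [0,0,0],
    [0,0,0],
    [0,0,0],
    [0,0,0],
    [0,0,0],
    [0,0,0],
    [0,0,0],
    [0,0,0],
    [0,0,0],
    [0,0,0],
    [0,0,0],
    [0,0,0],
    [0,0,0]
  ],
  "claw": [15,15,15,15,15,15,15,15,15,15,15,15,15,15,15,15],
  "force": 40
}}

```text
clock: 12.87
tcp_pos: [0.51, -0.1934, 0.0661]
eef_rot: [3.141, 0.001, 1.953]
contact_force: [0.2, 0.9, -2.0]
finger_gap: 0.0216
gripper_force: 40.0
```

Still hanging free about 4 mm up; lower until contact.

Emit:
{"op": "move_arm", "data": {
  "delta_pos": [
    [0,0,1],
    [0,0,2],
    [0,0,3],
    [0,0,4],
    [0,0,4.5],
    [0,0,4.5],
    [0,0,4.5]
  ],
  "rot": [
    [0,0,0],
    [0,0,0],
    [0,0,0],
    [0,0,0],
    [0,0,0],
    [0,0,0],
    [0,0,0]
  ],
  "claw": [15,15,15,15,15,15,15]
}}

```text
clock: 13.45
tcp_pos: [0.5098, -0.1932, 0.0623]
eef_rot: [3.141, 0.0, 1.953]
contact_force: [-1.9, 1.6, 7.4]
finger_gap: 0.0217
gripper_force: 40.0
```

On the bench. Release and rise.

Emit:
{"op": "move_arm", "data": {
  "delta_pos": [
    [0,0,0],
    [0,0,0],
    [0,0,0],
    [0,0,0],
    [0,0,0],
    [0,0,0],
    [0,0,-5],
    [0,0,-20],
    [0,0,-45],
    [0,0,-75],
    [0,0,-105],
    [0,0,-130],
    [0,0,-150],
    [0,0,-150],
    [0,0,-150]
  ],
  "rot": [
    [0,0,0],
    [0,0,0],
    [0,0,0],
    [0,0,0],
    [0,0,0],
    [0,0,0],
    [0,0,0],
    [0,0,0],
    [0,0,0],
    [0,0,0],
    [0,0,0],
    [0,0,0],
    [0,0,0],
    [0,0,0],
    [0,0,0]
  ],
  "claw": [25,32,40,50,60,60,60,60,60,60,60,60,60,60,60]
}}

```text
clock: 14.7
tcp_pos: [0.5101, -0.1933, 0.212]
eef_rot: [3.14, 0.002, 1.953]
contact_force: [-0.6, 1.1, -0.4]
finger_gap: 0.0604
gripper_force: 0.0
```

Run:
```python
from h import *
import cv2
s=read_camera("scene")[150:350,240:570];w=read_camera("side")[120:420,140:440]
w=cv2.resize(w,(400,400));s=cv2.resize(s,(400,400*200//330))
p=np.zeros((400,800,3),np.uint8);p[:s.shape[0],:400]=s;p[:,400:]=w
cv2.imwrite("pics/end.png",p[:,:,::-1])
```

```text
(no output)
```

View pics/end.png

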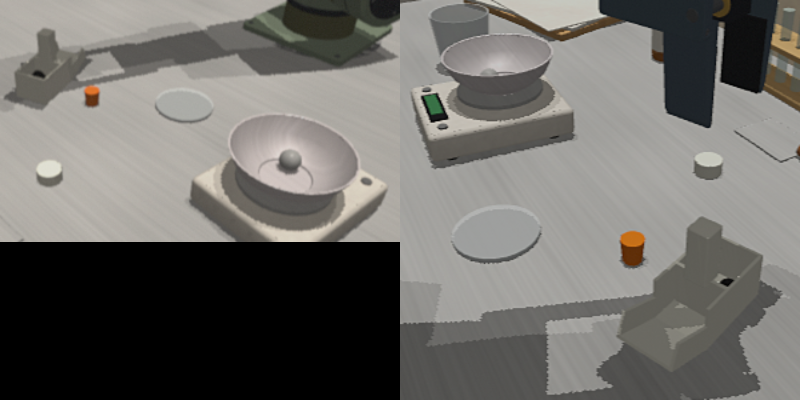

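The ball is in the bowl at (290,158), the caddy stands upright with the stopper in its bay at (728,283), and the gripper is clear.

```bash
python3 -c "
from bench import env
print(env.job_done())"
```

```text
the job is handed in; nothing more can be done
None
```

The steel ball was tipped into the bowl on the balance, and the caddy stands upright on the bench with the stopper still in its bay. The gripper is clear of everything, and the job was handed in at about 15 s; the hand-in call did not report a verdict.

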